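Snap the cover onto the stove's ignition box

TASK

Pick up the white cover plate by its blue rib and lay it on the grey ignition box so that its four square holes drop over the four orange snap posts (either way round), all four resting on the barbs. Then press it down gently and evenly (the yellow thumb pads are there for that), going round the corners in turn so that it never tips steeply, until every post has clicked through and all four corners are fully home on the post shoulders; push with no more than about 20 N, or the posts will break. Let go at the end, and leave the jar, garlic press, scoop and spatula where they are.

Things in the scene. Friction and masses are not known exactly. Their poses are not given: they have to be found in the camera images.
- box: Grey open tray screwed to the counter, 150 mm along its x, 112 mm along y, walls 18 mm high, batteries and small parts inside. Origin at the centre of its underside, z up. A frame in it carries four orange snap posts at x +-60, y +-42 mm. The frame is shimmed: the flat post shoulders on which the cover ends up are 24 to 32 mm above the origin, different each time and known only to a mm or two.
- posts: The four orange posts with stiff shoulders 19 mm wide. Origin 24 mm below the shoulders, mid-box. Above its shoulder each has a neck 10 mm wide and 6 mm high, then a domed tip 6 mm wide, top 18.5 mm above the shoulder. On its +y and -y side a springy barb slopes outwards going down: 8 mm over both at 10.5 mm above the shoulder, 16 mm at 5.5 mm; underside of the catch 3.5 mm above it.
- cover: Loose white plate, about 0.2 kg, 150 mm along x, 112 mm along y, 3 mm thick, flat on the counter. Origin at the centre of its underside, z up. Square holes, 12 mm wide, at x +-60, y +-42 mm. In the middle a blue rib to grip: 60 mm along x, 14 mm thick, top 35 mm above the origin. Yellow thumb pads, 16 mm wide, at x +-36, y +-42 mm, tops 6 mm above the origin. A half turn fits too.
- pin0 (a joint): pair of black tell-tale pins in the shoulder of the post at box x -60, y -42 mm; value 0: standing 2 mm proud of the shoulder; 1.7 to 2 mm: pushed flush by that corner of the cover being fully home. Stiff sliders: they take about 5 N to push in and stay where they are left. The reading is noisy
- pin1 (a joint): pair of black tell-tale pins in the shoulder of the post at box x -60, y +42 mm; value 0: standing 2 mm proud of the shoulder; 1.7 to 2 mm: pushed flush by that corner of the cover being fully home. Stiff sliders: they take about 5 N to push in and stay where they are left. The reading is noisy
- pin2 (a joint): pair of black tell-tale pins in the shoulder of the post at box x +60, y -42 mm; value 0: standing 2 mm proud of the shoulder; 1.7 to 2 mm: pushed flush by that corner of the cover being fully home. Stiff sliders: they take about 5 N to push in and stay where they are left. The reading is noisy
- pin3 (a joint): pair of black tell-tale pins in the shoulder of the post at box x +60, y +42 mm; value 0: standing 2 mm proud of the shoulder; 1.7 to 2 mm: pushed flush by that corner of the cover being fully home. Stiff sliders: they take about 5 N to push in and stay where they are left. The reading is noisy
- pad (a point): top centre of the yellow thumb pad at cover x +36, y +42 mm. The first two corners take about 6 to 13 N each at their pads to push through, the last two go down together and take 12 to 16 N; the resistance drops off some mm before the catch is passed, so only the firm stop on the shoulder (17 N and no more give) shows that it is home
- jar: White ceramic jar with a lid and knob, 92 mm wide, 100 mm high, standing; origin at the centre of its base. Leave alone.
- garlic_press: Stainless steel garlic press, 185 mm long along its x, 60 mm wide, 32 mm high, lying; origin on the counter near its middle. Leave alone.
- scoop: Green plastic scoop, 145 mm long along its x, 50 mm wide, 35 mm high; origin on the counter near its middle. Leave alone.
- spatula: Wooden spatula, 280 mm long along its x, lying; origin at its underside. Leave alone.
Things that resemble listed ones, but are neither listed nor needed, are in the scene too. Several things have the shape of the cover; the one meant has the colours described above.

How it is judged (in metres and radians):
On the way, in this order (a step that is already met when the one before it is completed fails the run):
1. the cover lies level on the barbs, its holes over the four posts, no corner home yet (horizontal distance between cover and box below 0.004 m and angle between the x axis of cover and the x axis of box, either way round below 0.06 rad and angle between cover's own z axis and vertical below 0.06 rad and z of cover in the frame of box below 0.0415 m and value of joint each of pin0, pin1, pin2, pin3 below 0.0007 m), for 0.2 s.
2. all four corners are clicked through (value of joint each of pin0, pin1, pin2, pin3 above 0.0012 m and horizontal distance between cover and box below 0.004 m and angle between the x axis of cover and the x axis of box, either way round below 0.06 rad and angle between cover's own z axis and vertical below 0.03 rad and z of cover in the frame of box below 0.034 m), for 0.2 s.
At the end, for the whole second after the job is handed in: the cover is home on all four posts, either way round: every tell-tale pin is pressed in by more than 1.2 mm, the cover is level within 0.03 rad, centred on the box within 4 mm, square to it within 0.06 rad, its underside less than 34 mm above the box's origin, and it is at rest (all of step 2 and linear speed of cover below 0.02 m/s); the robot touches nothing.
It fails at once if the cover is pushed onto the post shoulders with more than 28 N (contact force between cover and posts above 28 N).
It fails at once if the cover tips far from level (over 0.18 rad) on the box (angle between cover's own z axis and vertical above 0.18 rad and horizontal distance between cover and box below 0.04 m and z of cover in the frame of box below 0.045 m).
It fails at once if the jar, garlic press, scoop or spatula is moved by more than 30 mm (distance of any of jar, garlic_press, scoop, spatula from where it was at the start of the episode above 0.03 m).
It also fails if it takes over 69 s, if anything falls off the work surface, if the arm or the gripper's body presses on something with over 40 N, if the wrist force passes 120 N, or if a joint passes its speed limit or range.

ROBOT

A 7-joint arm with a two-finger parallel gripper is mounted at the origin on the work surface. World frame = base frame: x ahead of the robot, y to its left, z up, the work surface at z = 0. Lengths are in mm, angles in rad, forces in N, time in s.
With the tool pointing down it reaches from about 400 to 900 mm from the base axis. Payload 5.6 kg.
Tool frame: the origin (TCP) lies midway between the tips of the shut fingers; the grasp point (between the pads) lies manip.tcp_to_grasp behind it (manip.tcp_to_grasp is the distance from the TCP to the grasp point, in mm); z points along the fingers, y is the line along which they close (so a half turn about z gives the same grasp; the last joint's range is limited). The gripper opens to 92 mm and grips with 3 to 60 N. Pads are 20 mm wide; open, the fingers measure 128 mm over their backs; the gripper's body (75 mm by 189 mm) begins 69 mm behind the grasp point.
Start: joints at [-1.307, 0.468, -0.012, 1.603, 0.006, 1.071, -0.056], TCP at [196.348, 619.642, 214.592] pointing down, gripper open.
Joint ranges: [-2.53, 2.53], [-0.31, 2.02], [-1.57, 1.55], [0.28, 2.44], [-1.29, 4.43], [0.15, 1.84], [-2.92, 2.92]. Speed limits (rad/s): [2.57, 2.57, 3.14, 3.14, 3.14, 3.14, 3.14].

INTERFACE

Orientations are given as a unit quaternion [w, x, y, z].
In Python, from rig import manip gives the robot as it stands.
- The arm moves only by the tool jog_arm, never from a script. Its argument "steps" is a list that holds one entry, the list of rows, each a list of 7 numbers: the shift along the tool's x, y, z in cm, then the turn, a rotation vector about the tool's x, y, z in rad, then the gripper command: -1 is fully open, 1 is shut, values between are in proportion. In form: [[[dx, dy, dz, rx, ry, rz, grip], ...]]. A call has 1 to 12 rows; each row is the pose to reach, as a shift and turn from the pose commanded when the call began, along the tool's axes at that moment; what a row does not reach only later rows make up. A row lasts 1/8 s, in which the tool goes at most 62.5 mm and 10.7 degrees, less where a joint would pass 70% of its speed; a pose out of reach is approached as far as the arm can. A call with a gripper value outside its range is refused whole. The fingers move at their own pace and stop on an object; "newtons" is the grip in N (left out, the last holds). Time passes only in rows, so rows that repeat a pose let the fingers close. It gives the time, the measured TCP pose, the force, the opening and the grip force at its end, in the units of the state.
- manip.state(): the state, without advancing time (a new reading comes with each control period).
- manip.capture(name): name is "scene" or "top" or "wrist"; returns a dict with "image" (480x640x3 uint8, red, green, blue), "camera_matrix" (3x3 intrinsics, pixels), "k1" (the pictures are not rectified: a ray, as slopes to the right and down, at radius r is drawn at 1 + k1 r^2 times it, then the intrinsics apply), "rvec" (rotation vector, rad) and "tvec" (3), from world to camera coordinates, as OpenCV has them; the wrist camera has in their place "T_tool_cam" (4x4, takes a point from camera to tool coordinates, whose origin is the TCP and whose axes are the flange's). Camera axes: x right, y down, z forward; pixel columns grow to the right and rows downward; lengths in mm; the calibration is good to about 2 mm. A picture is of the moment at which its call begins: read the wrist's pose just before it. There is no depth.
- manip.sign_off(): hands the job in; it is judged then, once.
Trained networks look in a picture, given as the dict that the camera call returned (one of the last four; its "shot" number tells which), for a name from the list of things; names that differ only in an ending like _2 or _b are one class to them, and where a whole thing is asked for, a point or a joint stands for the part that bears it (a point fixed in the world has none). Each returns a list of dicts, best first, with "conf" (0 to 1); they miss things now and then, are a little off and sometimes report something else, mostly with a low value. They report only what shows in the picture. A call takes as long as a camera call. They do not tell look-alikes from the thing itself.
- manip.spot_in(picture, name): "location" ([x, y, z] in mm, in the coordinates of the camera as it stood for that picture, good to about 4 mm: the middle of the surface that is visible of it).
- manip.trace(picture, name): "mask" (480x640 bool, what is visible of it).
- manip.place_of(picture, name): "location" ([x, y, z] in mm, in the coordinates of the camera as it stood for that picture, good to about 4 mm: a listed point, or the origin of a listed thing).
The state is a dict: "time_s": time; "joint_positions": joint angles; "joint_vel": joint speeds; "joint_torque": joint torques, N m; "eef_pos": TCP position; "eef_rot": TCP orientation; "force": force on the tool from outside, world axes, zero at the start; "ft_torque": the same for the moment, N m; "grip_width": opening from 0.0 (shut) to 1.0 (fully open); "grasp_force": force on a finger pad.
Only numpy, scipy, OpenCV 4.12 (cv2) and the standard library are available. Lean on these libraries where they do the work, as an engineer would, in place of code of your own. Each camera call takes 0.05 s, during which the arm holds its last target. There are 200 camera calls.

## Working session

There is one attempt and no reset: what is moved stays moved. The work goes in short steps, Python scripts to look and compute and a tool call to move; the robot and the scene stay as the last step left them, time stands still between calls to the robot, and variables do not carry over. Pictures are saved under pics/ and viewed, at most 10 in all, crops included, and the job is handed in when it is done.

Besides the shell and the picture viewer there is one more tool, called after "Call:" in YAML: its name, and indented under it one key for each argument. jog_arm: Moves the arm, as the interface text tells. Its arguments: {"type":"object","properties":{"steps":{"type":"array","items":{"type":"array","items":{"type":"array","items":{"type":"number"}}}},"newtons":{"type":"number"}},"required":["steps"]}

```bash
ls; mkdir -p pics; cat > h.py <<'E'
import numpy as np,cv2
from rig import manip
from scipy.spatial.transform import Rotation as R
def cap(n):
    s=manip.state(); c=manip.capture(n)
    if n=="wrist":
        q=s["eef_rot"]; T=np.eye(4); T[:3,:3]=R.from_quat([q[1],q[2],q[3],q[0]]).as_matrix(); T[:3,3]=s["eef_pos"]
        c["M"]=T@c["T_tool_cam"]
    else:
        T=np.eye(4); T[:3,:3]=cv2.Rodrigues(np.array(c["rvec"],float))[0]; T[:3,3]=np.ravel(c["tvec"]); c["M"]=np.linalg.inv(T)
    return c
def w(c,p): return (c["M"]@np.r_[np.array(p,float),1])[:3]
def proj(c,P):
    p=(np.linalg.inv(c["M"])@np.r_[np.array(P,float),1])[:3]; s=p[:2]/p[2]; s=s*(1+c["k1"]*(s@s)); K=np.array(c["camera_matrix"]); return K[:2,:2]@s+K[:2,2]
def ray(c,uv,z):
    K=np.array(c["camera_matrix"]); d=(np.array(uv,float)-K[:2,2])/[K[0,0],K[1,1]]; s=d.copy()
    for _ in range(30): s=d/(1+c["k1"]*(s@s))
    v=c["M"][:3,:3]@np.r_[s,1]; o=c["M"][:3,3]; return o+v*(z-o[2])/v[2]
def save(c,n,crop=None,f=1):
    im=c["image"][...,::-1]
    if crop: x0,y0,x1,y1=crop; im=im[y0:y1,x0:x1]
    cv2.imwrite("pics/"+n,cv2.resize(np.ascontiguousarray(im),None,fx=f,fy=f,interpolation=cv2.INTER_CUBIC))
E
python3 - <<'E'
from h import *
np.set_printoptions(precision=1,suppress=True)
print(manip.tcp_to_grasp, manip.state())
for n in("top","scene"):
    c=cap(n); save(c,n+".png")
    for k in("cover","box","posts","jar","garlic_press","scoop","spatula"):
        for d in manip.place_of(c,k)[:3]: p=w(c,d["location"]); print(n,k,round(d["conf"],2),p,proj(c,p))
E
```

```text
pics
18.700000000000003 {'time_s': 0.0, 'joint_positions': array([-1.3,  0.5, -0. ,  1.6,  0. ,  1.1, -0.1]), 'joint_vel': array([ 0., -0.,  0.,  0.,  0.,  0.,  0.]), 'joint_torque': array([  0. , -52.1,  -0. , -24.4,  -0.1,   0. ,   0. ]), 'eef_pos': array([196.2, 619.1, 213.7]), 'eef_rot': array([-0. ,  0.2,  1. , -0. ]), 'force': array([ 0.8, -0.4, -0.2]), 'ft_torque': array([ 0. , -0. , -0.1]), 'grasp_force': 0.0, 'grip_width': 1.0001920720360382}
top cover 0.77 [ 537.3 -177.8    1.7] [364.7 235.3]
top cover 0.62 [431.5 320.1   0.7] [159.4 281.8]
top cover 0.62 [ 753.7 -225.6    3.5] [381.  150.2]
top box 0.7 [756.8 -20.6  -4. ] [299.5 151.2]
top box 0.67 [559.9 144.2  -3.6] [233.4 228.7]
top jar 0.79 [ 752.  -227.1    1.5] [381.5 151.1]
top garlic_press 0.7 [747.3 194.4  -3.6] [214.1 155.9]
top scoop 0.62 [762.6 -17.2  -7.6] [298.1 149.5]
top spatula 0.84 [384.1  37.6   0.9] [277.  299.6]
scene cover 0.94 [ 535.7 -173.    -0. ] [292.  280.8]
scene cover 0.94 [ 461.4 -360.8   -1.2] [204.  325.3]
scene cover 0.86 [438.4 318.1  -1.6] [367.6 157.1]
scene box 0.55 [567.2 144.6   4.3] [378.7 204.9]
scene box 0.52 [750.3 196.    3. ] [458.4 220.5]
scene jar 0.97 [ 755.3 -220.1   -2.8] [373.2 344.1]
scene jar 0.54 [763.1 -17.9  -4.1] [423.6 280.5]
scene garlic_press 0.94 [747.9 197.3   1.1] [457.5 220.5]
scene garlic_press 0.5 [566.3 142.9   1. ] [377.9 206.2]
scene scoop 0.86 [764.5 -13.3   1.6] [425.4 277.5]
scene spatula 0.63 [382.9  36.5   4.2] [290.7 202.3]
```

View pics/top.png

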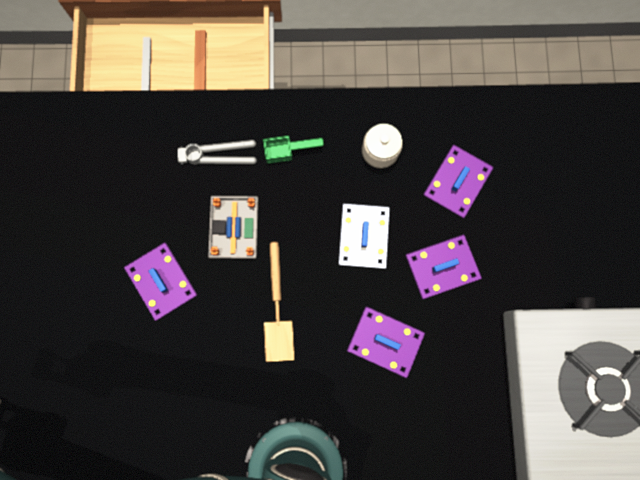

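View pics/scene.png

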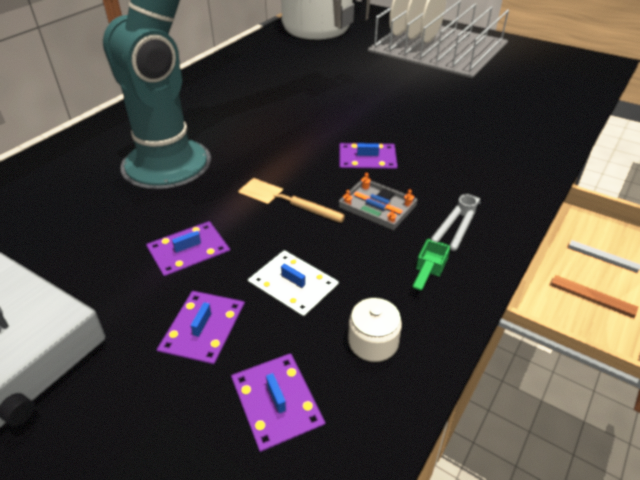

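The top view shows five cover-shaped plates: purple at (160,281), (386,342), (444,267) and (459,181), and white with a blue rib and yellow pads at (365,236). The white one fits the description. The box, with its orange posts, is at (233,228). Next I'll confirm the white plate in a crop and measure both.

```bash
cat >> h.py <<'E'
def blobs(c,lo,hi,amin,region=None):
    m=cv2.inRange(cv2.cvtColor(c["image"],cv2.COLOR_RGB2HSV),lo,hi)
    if region is not None: m=m&region
    n,_,st,ce=cv2.connectedComponentsWithStats(m)
    return [(ce[i],st[i,4]) for i in range(1,n) if st[i,4]>=amin]
def fit(pts,ref):  # rigid 2D fit of 4 corner points to (+-60,+-42): centre, angle, residual
    pts=np.array(pts)[:,:2]; c0=pts.mean(0); best=None
    m=np.array([[60,42],[60,-42],[-60,-42],[-60,42.]])
    from itertools import permutations
    for p in permutations(range(4)):
        q=pts[list(p)]-c0; a=np.arctan2((m[:,0]*q[:,1]-m[:,1]*q[:,0]).sum(),(m*q).sum())
        r=q-m@np.array([[np.cos(a),np.sin(a)],[-np.sin(a),np.cos(a)]]); e=np.sqrt((r**2).sum(1).mean())
        if abs((a-ref+np.pi)%(2*np.pi)-np.pi)<np.pi/2 and (best is None or e<best[2]): best=(c0,a,e)
    return best
E
python3 - <<'E'
from h import *
np.set_printoptions(precision=1,suppress=True)
c=cap("top"); save(c,"crop.png",(190,180,430,290),3)
reg=np.zeros((480,640),np.uint8); reg[185:270,200:268]=255
b=blobs(c,(3,150,100),(17,255,255),5,reg); print("orange",[(x.round(1),a,ray(c,x,35)) for x,a in b])
m=cv2.inRange(c["image"],(170,170,170),(255,255,255)); m[:,:330]=0;m[:,400:]=0;m[:195]=0;m[280:]=0
h=cv2.convexHull(cv2.findNonZero(m)).reshape(-1,2)
P=np.array([ray(c,p,3)[:2] for p in h],np.float32); print(cv2.minAreaRect(P))
bl=blobs(c,(105,120,60),(125,255,255),8,cv2.inRange(np.indices((480,640))[1].astype(np.uint8)*0,0,0)); 
print([(x.round(),a,ray(c,x,30)) for x,a in bl if 340<x[0]<395 and 210<x[1]<260])
E
```

```text
orange [(array([216.4, 202.1]), np.int32(46), array([618.2, 180.5,  35. ])), (array([250.9, 202.3]), np.int32(43), array([616.6,  97.5,  35. ])), (array([214.2, 250.7]), np.int32(48), array([499.8, 184.2,  35. ])), (array([249.5, 251.1]), np.int32(38), array([497.4, 100.4,  35. ]))]
((537.4446411132812, -175.76657104492188), (114.24095916748047, 151.97364807128906), 84.55558013916016)
[(array([364., 234.]), np.int32(110), array([ 535.1, -174.6,   30. ]))]
```

View pics/crop.png

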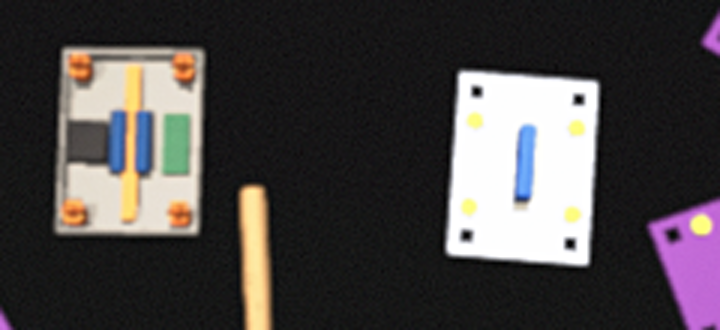

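The crop confirms the white plate: blue rib, four yellow pads and four black holes, at about (536,-175) mm and -0.095 rad. The box is at about (558,141) mm and -0.03 rad. I'll move over the box first for a wrist look.

```bash
cat >> h.py <<'E'
def go(x,y,z,a):
    "tool-frame row (cm, rad) to TCP x,y,z with tool y axis at angle a+pi/2, tool down"
    s=manip.state(); q=s["eef_rot"]; C=R.from_quat([q[1],q[2],q[3],q[0]])
    yy=np.array([-np.sin(a),np.cos(a),0]); zz=np.array([0,0,-1.]); best=None
    for sg in(1,-1):
        T=R.from_matrix(np.c_[np.cross(sg*yy,zz),sg*yy,zz]); r=(C.inv()*T).as_rotvec()
        if best is None or np.linalg.norm(r)<np.linalg.norm(best): best=r
    print("row",(C.inv().apply(np.array([x,y,z])-s["eef_pos"])/10).round(3),best.round(4),"pos",np.round(s["eef_pos"],1),"t",round(s["time_s"],2),"F",np.round(s["force"],1),"w",round(s["grip_width"],3))
E
python3 - <<'E'
from h import *
np.set_printoptions(precision=3,suppress=True)
c=cap("wrist"); print(c["T_tool_cam"],c["camera_matrix"],c["k1"]); s=manip.state(); print(s["eef_rot"])
go(500,140,250,-0.03)
E
```

```text
[[   0.001   -0.962   -0.273   76.284]
 [   1.       0.001   -0.       0.235]
 [   0.      -0.273    0.962 -170.278]
 [   0.       0.       0.       1.   ]] [[425.451   0.    325.05 ]
 [  0.    425.451 237.027]
 [  0.      0.      1.   ]] -0.010789599631807138
[0.    0.153 0.988 0.   ]
row [-43.435 -36.55   -3.539] [ 0.     0.    -0.277] pos [196.4 619.6 214.6] t 0.9 F [-0.9  0.3 -0.4] w 1.001
```

Call:
jog_arm:
  steps:
    - [[-45.8,-35.8,1.46,0,0,-0.277,-1],[-45.8,-35.8,1.46,0,0,-0.277,-1],[-45.8,-35.8,1.46,0,0,-0.277,-1],[-45.8,-35.8,1.46,0,0,-0.277,-1],[-45.8,-35.8,1.46,0,0,-0.277,-1],[-45.8,-35.8,1.46,0,0,-0.277,-1],[-45.8,-35.8,1.46,0,0,-0.277,-1],[-45.8,-35.8,1.46,0,0,-0.277,-1],[-45.8,-35.8,1.46,0,0,-0.277,-1],[-45.8,-35.8,1.46,0,0,-0.277,-1],[-45.8,-35.8,1.46,0,0,-0.277,-1],[-45.8,-35.8,1.46,0,0,-0.277,-1]]

```text
time_s: 2.4
eef_pos: [524.1, 141.5, 199.9]
eef_rot: [-0.0, 0.014, 1.0, 0.0]
force: [-0.1, 0.1, -0.8]
grip_width: 1.002
grasp_force: 0.0
```

```bash
python3 - <<'E'
from h import *
np.set_printoptions(precision=1,suppress=True)
c=cap("wrist"); save(c,"wbox.png")
b=blobs(c,(3,150,90),(17,255,255),60); print([(x.round(1),a) for x,a in b])
for d in manip.place_of(c,"posts")[:2]+manip.place_of(c,"box")[:2]: print(d["conf"],w(c,d["location"]))
go(505,-175,180,-0.095)
E
```

```text
[(array([278.6, 187.2]), np.int32(332)), (array([379.9, 186.9]), np.int32(333)), (array([283.3, 319.3]), np.int32(471)), (array([375.7, 318.8]), np.int32(477))]
0.59 [565.8 144.9  -2.8]
row [  1.  -31.7   2. ] [ 0.  -0.   0.1] pos [524.1 141.6 200. ] t 2.55 F [-0.7 -0.2  0.7] w 1.001
```

View pics/wbox.png

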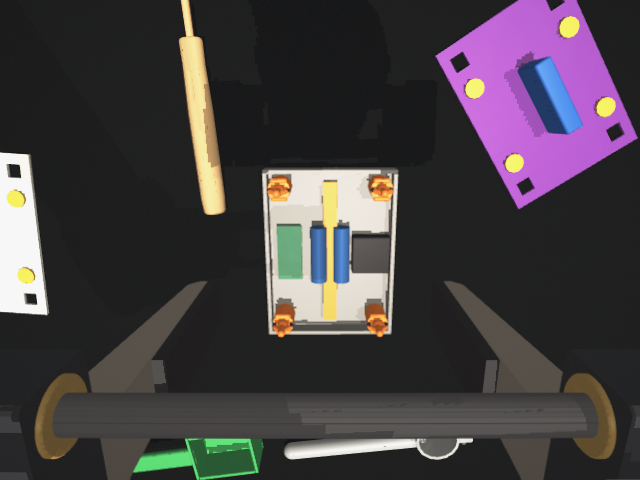

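The view from above the box shows its posts at (279,187), (380,187), (283,319) and (376,319). The white cover is at the left edge. I'll enlarge the posts.

```bash
python3 - <<'E'
import cv2,numpy as np
im=cv2.imread("pics/wbox.png"); t=[]
for u,v in((279,187),(380,187),(283,319),(376,319)): 
    k=cv2.resize(im[v-18:v+18,u-18:u+18],(288,288),interpolation=cv2.INTER_NEAREST); t.append(k)
cv2.imwrite("pics/posts.png",np.vstack([np.hstack(t[:2]),np.hstack(t[2:])]))
E
```

```text
(no output)
```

View pics/posts.png

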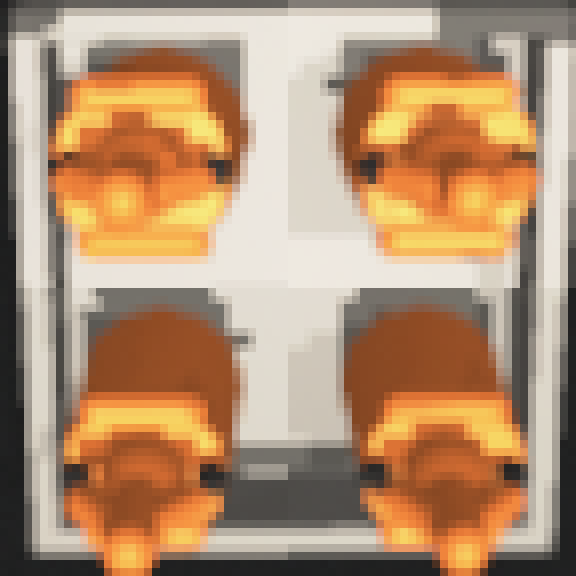

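```bash
cat > fitbox.py <<'E'
from h import *
from scipy.optimize import least_squares
def fitpts(c,obs,x0):
    def f(p):
        x,y,a,S=p; out=[]
        for (bx,by,dz),uv in obs:
            X=[x+bx*np.cos(a)-by*np.sin(a),y+bx*np.sin(a)+by*np.cos(a),S+dz]; out+=list(proj(c,X)-uv)
        return out
    r=least_squares(f,x0); return r.x,np.array(r.fun).reshape(-1,2)
E
python3 - <<'E'
from fitbox import *
np.set_printoptions(precision=2,suppress=True)
c=cap("wrist")
# image left = -y
pins=[((-60,-42,2),(279.1,189.9)),((-60,42,2),(380.8,189.9)),((60,-42,2),(282.9,324.6)),((60,42,2),(377.7,324.8))]
tips=[((-60,-42,18),(276.4,194.4)),((-60,42,18),(385.6,194.2)),((60,-42,18),(281.5,335)),((60,42,18),(380.2,335))]
for o in(pins,tips,pins+tips): print(*fitpts(c,o,[560,141,-.03,28]))
E
```

```text
[565.41 144.88  -0.02  26.17] [[-0.81  0.52]
 [ 1.09  0.15]
 [-0.06 -0.11]
 [-0.25 -0.63]]
[565.52 145.31  -0.02  28.96] [[-0.02  0.15]
 [ 0.1   0.11]
 [-0.36 -0.03]
 [ 0.28 -0.25]]
[565.44 145.1   -0.02  27.76] [[-0.68  0.83]
 [ 1.67  0.53]
 [-0.03  0.72]
 [ 0.16  0.26]
 [-0.17 -0.19]
 [-0.43 -0.3 ]
 [-0.42 -0.78]
 [-0.09 -1.05]]
```

The fit puts the box at (565.5, 145.2), yaw -0.02, shoulders at about 28 mm, which agrees with the networks. Next, over the cover.

Call:
jog_arm:
  steps:
    - [[1.5,-31.4,2,0,0,0.067,-1],[1.5,-31.4,2,0,0,0.067,-1],[1.5,-31.4,2,0,0,0.067,-1],[1.5,-31.4,2,0,0,0.067,-1],[1.5,-31.4,2,0,0,0.067,-1],[1.5,-31.4,2,0,0,0.067,-1],[1.5,-31.4,2,0,0,0.067,-1],[1.5,-31.4,2,0,0,0.067,-1]]

```text
time_s: 3.6
eef_pos: [501.0, -171.1, 180.0]
eef_rot: [0.0, 0.047, 0.999, 0.0]
force: [-1.1, 0.5, -0.3]
grip_width: 0.999
grasp_force: 0.0
```

```bash
python3 - <<'E'
from fitbox import *
np.set_printoptions(precision=2,suppress=True)
c=cap("wrist"); save(c,"wcov.png")
b=blobs(c,(0,0,0),(180,255,75),30)
g=[(x,a) for x,a in b if a<600]
G=[ (x,a) for x,a in g if 200<x[0]<450 and 60<x[1]<420]
print("dark",[(x.round(1),a) for x,a in G])
Y=[x for x,a in blobs(c,(22,120,120),(35,255,255),60) if 200<x[0]<450]
print("yellow",np.array(Y))
def order(P):
    P=sorted(P,key=lambda p:p[1]); return sorted(P[:2],key=lambda p:p[0])+sorted(P[2:],key=lambda p:p[0])
if len(Y)==4: print(*fitpts(c,[((36*a,42*b,6),p) for (a,b),p in zip(((-1,-1),(-1,1),(1,-1),(1,1)),order(Y))],[540,-173,-.1,0]))
if len(G)==4: print(*fitpts(c,[((60*a,42*b,3),p) for (a,b),p in zip(((-1,-1),(-1,1),(1,-1),(1,1)),order([x for x,_ in G]))],[540,-173,-.1,0]))
go(540,-173,60,-.1)
E
```

```text
dark [(array([274.9, 186.9]), np.int32(171)), (array([377., 187.]), np.int32(169)), (array([325.4, 228.1]), np.int32(111)), (array([278.5, 319.5]), np.int32(120)), (array([372.3, 319.4]), np.int32(115))]
yellow [[257.05   2.79]
 [275.34 215.78]
 [376.1  216.01]
 [277.7  295.61]
 [373.23 295.9 ]]
row [-3.9   0.18 12.  ] [0.   0.   0.01] pos [ 501.  -171.2  180. ] t 3.65 F [ 0.5  0.2 -0.7] w 0.998
```

View pics/wcov.png

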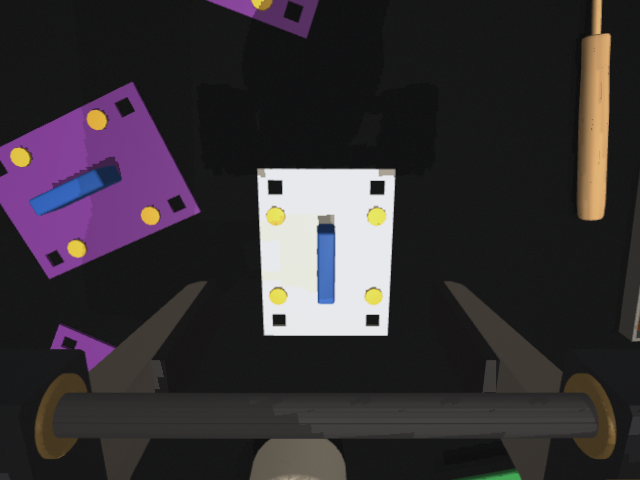

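The white cover is centred at about (326,255) with holes at (275,187), (377,187), (279,320) and (372,319). The jar is at the bottom, partly behind the gripper.

```bash
python3 - <<'E'
from fitbox import *
np.set_printoptions(precision=3,suppress=True)
c=cap("wrist"); k=((-1,-1),(-1,1),(1,-1),(1,1))
Y=[(275.3,215.8),(376.1,216),(277.7,295.6),(373.2,295.9)]; G=[(274.9,186.9),(377,187),(278.5,319.5),(372.3,319.4)]
oy=[((36*a,42*b,6),p) for (a,b),p in zip(k,Y)]; og=[((60*a,42*b,2.5),p) for (a,b),p in zip(k,G)]
for o in(oy,og,oy+og): r=fitpts(c,o,[540,-173,-.1,0]); print(r[0],abs(r[1]).max())
x,y,a,_=r[0]; go(x,y,60,a); go(x,y,10,a)
E
```

```text
[ 540.319 -174.27    -0.095   -1.577] 0.0424242783415707
[ 540.319 -174.182   -0.095   -0.022] 0.28987574695486273
[ 540.275 -174.223   -0.095   -0.685] 0.4604224520975322
row [-3.942  0.093 12.006] [0.001 0.    0.001] pos [ 500.9 -171.5  180.1] t 3.7 F [ 0.8 -0.3 -0. ] w 1.0
row [-3.941  0.09  17.006] [0.001 0.    0.001] pos [ 500.9 -171.5  180.1] t 3.7 F [ 0.8 -0.3 -0. ] w 1.0
```

Call:
jog_arm:
  steps:
    - [[-3.94,0.09,5,0,0,0,-0.4],[-3.94,0.09,10,0,0,0,-0.4],[-3.94,0.09,14,0,0,0,-0.4],[-3.94,0.09,17,0,0,0,-0.4],[-3.94,0.09,17,0,0,0,-0.4],[-3.94,0.09,17,0,0,0,1],[-3.94,0.09,17,0,0,0,1],[-3.94,0.09,17,0,0,0,1],[-3.94,0.09,17,0,0,0,1],[-3.94,0.09,17,0,0,0,1]]
  newtons: 30

```text
time_s: 4.95
eef_pos: [539.9, -176.1, 10.3]
eef_rot: [0.0, 0.048, 0.999, 0.0]
force: [-0.4, 2.2, 2.7]
grip_width: 0.177
grasp_force: 1.4
```

Call:
jog_arm:
  steps:
    - [[0,0,0,0,0,0,1],[0,0,0,0,0,0,1],[0,0,0,0,0,0,1],[0,0,-1,0,0,0,1],[0,0,-3,0,0,0,1],[0,0,-6,0,0,0,1],[0,0,-10,0,0,0,1],[0,0,-10,0,0,0,1]]
  newtons: 30

```text
time_s: 5.95
eef_pos: [542.1, -177.5, 114.0]
eef_rot: [0.004, 0.049, 0.999, -0.001]
force: [0.2, 0.3, -2.4]
grip_width: 0.152
grasp_force: 30.0
```

```bash
python3 - <<'E'
from fitbox import *
np.set_printoptions(precision=3,suppress=True)
s=manip.state(); print(s["eef_rot"],s["ft_torque"],s["grasp_force"])
go(565.5,145.2,110,-.02)
E
```

```text
[ 0.004  0.049  0.999 -0.001] [-0.002 -0.049  0.015] 29.999245405197144
row [ 0.816 32.349  0.356] [-0.001  0.007 -0.077] pos [ 542.1 -177.5  114. ] t 5.95 F [ 0.2  0.3 -2.4] w 0.152
```

Call:
jog_arm:
  steps:
    - [[0.82,32.35,0.36,-0.001,0.007,-0.077,1],[0.82,32.35,0.36,-0.001,0.007,-0.077,1],[0.82,32.35,0.36,-0.001,0.007,-0.077,1],[0.82,32.35,0.36,-0.001,0.007,-0.077,1],[0.82,32.35,0.36,-0.001,0.007,-0.077,1],[0.82,32.35,0.36,-0.001,0.007,-0.077,1],[0.82,32.35,0.36,-0.001,0.007,-0.077,1],[0.82,32.35,0.36,-0.001,0.007,-0.077,1],[0.82,32.35,0.36,-0.001,0.007,-0.077,1]]

```text
time_s: 7.08
eef_pos: [563.0, 144.2, 106.4]
eef_rot: [-0.003, 0.012, 1.0, 0.0]
force: [0.4, 0.1, -1.9]
grip_width: 0.152
grasp_force: 30.0
```

```bash
python3 - <<'E'
from fitbox import *
np.set_printoptions(precision=3,suppress=True)
c=cap("wrist"); save(c,"wheld.png")
Y=[(x.round(1),a) for x,a in blobs(c,(22,120,120),(35,255,255),60)]; print(Y)
print([(x.round(1),a) for x,a in blobs(c,(3,150,90),(17,255,255),20)])
go(565.5,145.2,110,-.02)
E
```

```text
[(array([528.7,  10.8]), np.int32(542)), (array([579.9, 117.4]), np.int32(504)), (array([210.4, 216.1]), np.int32(73)), (array([427.5, 223.7]), np.int32(400))]
[]
row [-0.243  0.066 -0.358] [ 0.001 -0.007 -0.003] pos [563.  144.6 106.4] t 7.12 F [-1.   1.1 -2.5] w 0.15
```

View pics/wheld.png

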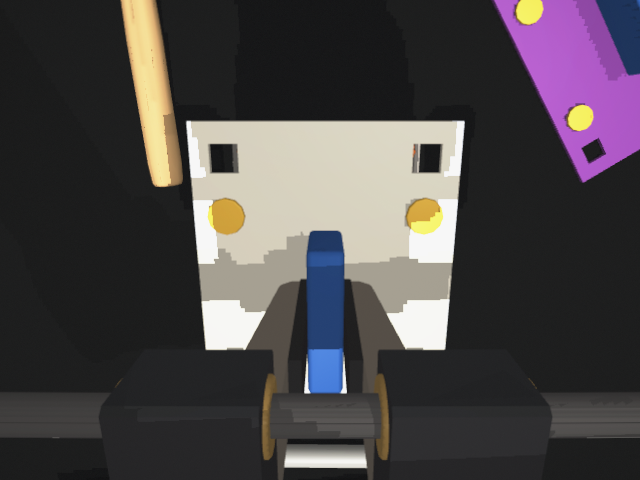

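The view shows the cover in hand, with near holes at (224,158) and (428,158) and pads at (226,216) and (425,216). I'll fit its pose in the grip.

```bash
python3 - <<'E'
from fitbox import *
np.set_printoptions(precision=3,suppress=True)
c=cap("wrist"); im=c["image"].astype(int)
g=cv2.cvtColor(c["image"],cv2.COLOR_RGB2HSV)
def cen(m,x0,y0,x1,y1):
    k=np.zeros_like(m); k[y0:y1,x0:x1]=m[y0:y1,x0:x1]; x,y,wd,h=cv2.boundingRect(k); return (x+(wd-1)/2,y+(h-1)/2),(wd,h)
pl=((im.min(2)<110)|(im.max(2)-im.min(2)>70)).astype(np.uint8)
ye=((im[...,0]-im[...,2])>90).astype(np.uint8)
r=[cen(pl,200,137,248,180),cen(pl,405,137,450,180),cen(ye,200,190,250,245),cen(ye,400,190,450,245)]; print(r)
o=[((-60,-42,2.5),r[0][0]),((-60,42,2.5),r[1][0]),((-36,-42,6),r[2][0]),((-36,42,6),r[3][0])]
f=fitpts(c,o,[563,144,-.02,96]); print(*f)
# whole plate: allow tilt check by separate S for holes row and pads row
s=manip.state(); d=f[0][:2]-s["eef_pos"][:2]; print("offset world",d,s["eef_pos"])
E
```

```text
[((223.0, 158.0), (29, 29)), ((427.0, 158.0), (29, 29)), ((226.0, 216.0), (37, 37)), ((424.0, 215.5), (37, 36))]
[563.123 144.681  -0.021  96.035] [[ 0.716 -0.195]
 [-0.781 -0.419]
 [-0.558  0.175]
 [ 0.624  0.449]]
offset world [ 0.123 -0.331] [563.    145.012 106.469]
```

Call:
jog_arm:
  steps:
    - [[-0.24,0.02,1,0,-0.007,0,1],[-0.24,0.02,2.5,0,-0.007,0,1],[-0.24,0.02,4,0,-0.007,0,1],[-0.24,0.02,4.4,0,-0.007,0,1],[-0.24,0.02,4.4,0,-0.007,0,1],[-0.24,0.02,4.4,0,-0.007,0,1]]

```text
time_s: 7.92
eef_pos: [565.4, 146.8, 62.7]
eef_rot: [0.0, 0.01, 1.0, 0.001]
force: [0.4, 0.3, -2.2]
grip_width: 0.151
grasp_force: 30.0
```

```bash
python3 - <<'E'
from fitbox import *
np.set_printoptions(precision=3,suppress=True)
c=cap("wrist"); save(c,"wlow.png",(170,110,480,260),2.5); d=cap("scene"); save(d,"slow.png",(320,150,440,240),6)
im=cv2.imread("pics/slow.png"); im2=cv2.imread("pics/wlow.png"); im=cv2.resize(im,(800,600))[:,:]; 
cv2.imwrite("pics/both.png",np.vstack([cv2.resize(im2,(560,270)),cv2.resize(im,(560,320))]))
go(565.5,145.2,62,-.02)
E
```

```text
row [-0.015 -0.16   0.09 ] [0.002 0.001 0.   ] pos [565.4 146.8  62.9] t 8.03 F [ 0.6 -0.3 -2.4] w 0.151
```

View pics/both.png

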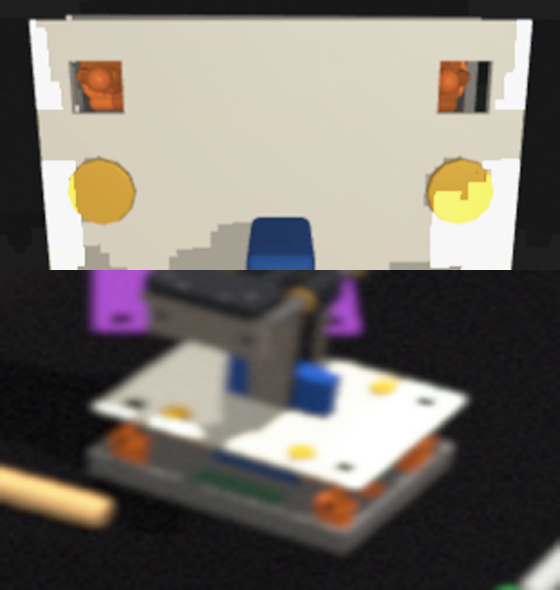

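Both near tips show in the holes, offset by about 1.5 mm in y, which matches the measured TCP error. I'll correct that and lower.

Call:
jog_arm:
  steps:
    - [[0.04,-0.15,0,0,0,0,1],[0.04,-0.15,0.2,0,0,0,1],[0.04,-0.15,0.5,0,0,0,1],[0.04,-0.15,0.8,0,0,0,1],[0.04,-0.15,1.0,0,0,0,1],[0.04,-0.15,1.2,0,0,0,1],[0.04,-0.15,1.3,0,0,0,1],[0.04,-0.15,1.3,0,0,0,1]]

```text
time_s: 9.02
eef_pos: [564.5, 145.2, 49.3]
eef_rot: [-0.0, 0.01, 1.0, 0.001]
force: [0.3, 0.3, -2.8]
grip_width: 0.151
grasp_force: 30.0
```

Call:
jog_arm:
  steps:
    - [[0,0,0.07,0,0,0,1],[0,0,0.13,0,0,0,1],[0,0,0.13,0,0,0,1]]

```text
time_s: 9.4
eef_pos: [564.6, 145.2, 48.1]
eef_rot: [0.0, 0.01, 1.0, 0.001]
force: [0.3, -0.7, -2.8]
grip_width: 0.151
grasp_force: 30.0
```

Call:
jog_arm:
  steps:
    - [[0,0,0.07,0,0,0,1],[0,0,0.13,0,0,0,1],[0,0,0.13,0,0,0,1]]

```text
time_s: 9.78
eef_pos: [564.8, 144.9, 47.0]
eef_rot: [0.0, 0.01, 1.0, 0.001]
force: [-0.0, -1.5, -0.8]
grip_width: 0.148
grasp_force: 30.0
```

Call:
jog_arm:
  steps:
    - [[0,0,0.05,0,0,0,1],[0,0,0.08,0,0,0,1],[0,0,0.08,0,0,0,1]]

```text
time_s: 10.15
eef_pos: [565.0, 144.9, 46.4]
eef_rot: [0.0, 0.01, 1.0, 0.001]
force: [0.3, -2.7, 5.2]
grip_width: 0.148
grasp_force: 30.0
```

Call:
jog_arm:
  steps:
    - [[0,0,0,0,0,0,0.2],[0,0,0,0,0,0,0.2],[0,0,0,0,0,0,0.2],[0,0,-1,0,0,0,0.2],[0,0,-4,0,0,0,0.2],[0,0,-8,0,0,0,0.2],[-0.5,0,-12,0,0,0,0.2],[3,0,-14,0,0,0,0.2],[4,0,-15,0,0,0,0.2],[4,0,-15,0,0,0,1],[4,0,-15,0,0,0,1]]

```text
time_s: 11.52
eef_pos: [524.9, 145.7, 195.5]
eef_rot: [-0.0, 0.01, 1.0, 0.0]
force: [-0.2, -0.1, 0.4]
grip_width: 0.201
grasp_force: 0.0
```

```bash
cat > look.py <<'E'
from fitbox import *
import sys
np.set_printoptions(precision=3,suppress=True)
def look(name):
    c=cap("wrist"); save(c,name)
    Y=[x for x,a in blobs(c,(22,120,120),(35,255,255),80) if 180<x[0]<460 and 100<x[1]<400]
    print(np.round(Y,1),[(x.round(1),a) for x,a in blobs(c,(3,150,90),(17,255,255),15)])
    if len(Y)==4:
        Y=sorted(Y,key=lambda p:p[1]); Y=sorted(Y[:2],key=lambda p:p[0])+sorted(Y[2:],key=lambda p:p[0])
        r=fitpts(c,[((36*a,42*b,6),p) for (a,b),p in zip(((-1,-1),(-1,1),(1,-1),(1,1)),Y)],[565,145,-.02,36]); print(*r); return c,r[0]
    return c,None
E
python3 - <<'E'
from look import *
c,_=look("wrest.png"); go(565,145,60,-.02); print(manip.state()["eef_rot"])
save(c,"wrestc.png",(200,100,450,370),2.2)
E
```

```text
[[271.3 222.9]
 [378.1 223.1]] [(array([270.6, 191.9]), np.int32(180)), (array([378.7, 192.4]), np.int32(188))]
row [-4.023  0.015 13.516] [ 0.001 -0.001 -0.   ] pos [524.9 145.6 195.2] t 11.57 F [-0.5  0.2 -1.6] w 0.161
[-0.    0.01  1.    0.  ]
```

View pics/wrestc.png

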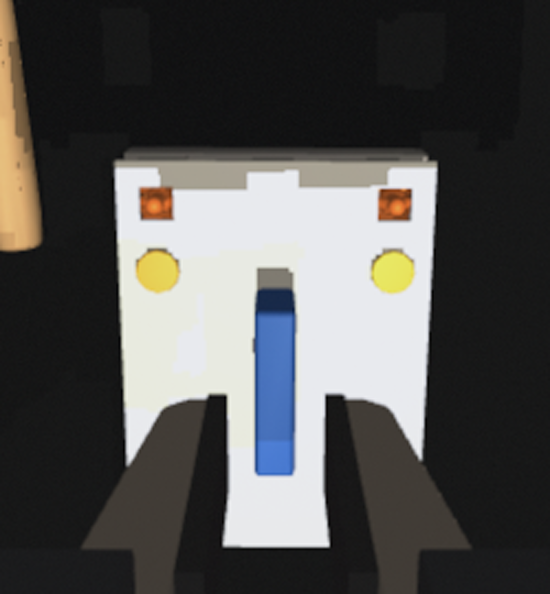

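The cover sits on the box, with the near post tips centred in their holes at about (156,203) and (396,205) in the crop. I'll open the fingers to check the far side too.

Call:
jog_arm:
  steps:
    - [[0,0,0,0,0,0,-1],[0,0,0,0,0,0,-1],[0,0,0,0,0,0,-1],[0,0,0,0,0,0,-1],[0,0,0,0,0,0,-1]]

```text
time_s: 12.2
eef_pos: [524.5, 145.8, 196.0]
eef_rot: [0.0, 0.01, 1.0, 0.001]
force: [0.3, -0.5, 0.6]
grip_width: 0.685
grasp_force: 0.0
```

```bash
python3 - <<'E'
from look import *
c,f=look("wrest2.png"); 
if f is not None:
    x,y,a,S=f; ca,sa=np.cos(a),np.sin(a); M=np.array([[ca,-sa],[sa,ca]])
    for px,py in((36,42),(-36,42),(-36,-42),(36,-42)): p=M@[px,py]+[x,y]; print(px,py,p.round(1))
    for k in((-60,-42),(-60,42),(60,-42),(60,42)): print(k, proj(c,[*(M@k+[x,y]),28.3+18]).round(1))
E
```

```text
[[271.  223.2]
 [377.7 223.4]
 [273.6 306.9]
 [374.3 307.3]] [(array([270.6, 192.4]), np.int32(193)), (array([378.4, 193. ]), np.int32(177)), (array([274.6, 331.3]), np.int32(112)), (array([373.1, 331.5]), np.int32(118))]
[565.234 144.518  -0.023  34.918] [[-0.019 -0.127]
 [-0.097  0.076]
 [ 0.063  0.026]
 [ 0.06   0.029]]
36 42 [602.2 185.7]
-36 42 [530.2 187.3]
-36 -42 [528.3 103.4]
36 -42 [600.3 101.7]
(-60, -42) [269.2 194.1]
(-60, 42) [379.7 194.6]
(60, -42) [273.7 336. ]
(60, 42) [374.  336.3]
```

The pads fit with 0.1 px residuals, so the cover is level, and all four posts show through. Moving to pad (+36,+42) with the fingers shut.

Call:
jog_arm:
  steps:
    - [[-3,2,4,0,0,0,1],[-6,4,8,0,0,0,1],[-7.69,4.14,12,0,0,0,1],[-7.69,4.14,13.5,0,0,0,1],[-7.69,4.14,14.5,0,0,0,1],[-7.69,4.14,15.0,0,0,0,1],[-7.69,4.14,15.2,0,0,0,1],[-7.69,4.14,15.2,0,0,0,1]]
  newtons: 10

```text
time_s: 13.25
eef_pos: [602.6, 186.1, 45.0]
eef_rot: [0.001, 0.01, 1.0, 0.001]
force: [-0.5, 0.8, 0.3]
grip_width: 0.006
grasp_force: 0.0
```

Call:
jog_arm:
  steps:
    - [[0,0,0.15,0,0,0,1],[0,0,0.3,0,0,0,1],[0,0,0.4,0,0,0,1],[0,0,0.4,0,0,0,1]]

```text
time_s: 13.75
eef_pos: [602.7, 186.1, 40.4]
eef_rot: [0.001, 0.01, 1.0, 0.001]
force: [0.5, 1.1, 1.2]
grip_width: 0.004
grasp_force: 0.4
```

Call:
jog_arm:
  steps:
    - [[0,0,0.1,0,0,0,1],[0,0,0.2,0,0,0,1],[0,0,0.2,0,0,0,1]]

```text
time_s: 14.12
eef_pos: [602.5, 186.0, 38.2]
eef_rot: [0.0, 0.01, 1.0, 0.001]
force: [1.3, 0.8, 3.4]
grip_width: 0.002
grasp_force: 1.6
```

Call:
jog_arm:
  steps:
    - [[0,0,0.1,0,0,0,1],[0,0,0.2,0,0,0,1],[0,0,0.2,0,0,0,1]]

```text
time_s: 14.5
eef_pos: [602.7, 186.2, 37.1]
eef_rot: [0.0, 0.01, 1.0, 0.001]
force: [-1.0, 0.5, 9.1]
grip_width: 0.005
grasp_force: 4.6
```

Call:
jog_arm:
  steps:
    - [[0,0,0.1,0,0,0,1],[0,0,0.15,0,0,0,1],[0,0,0.15,0,0,0,1]]

```text
time_s: 14.88
eef_pos: [602.8, 186.2, 35.7]
eef_rot: [0.001, 0.01, 1.0, 0.001]
force: [-0.8, 0.1, 9.1]
grip_width: 0.006
grasp_force: 4.7
```

Call:
jog_arm:
  steps:
    - [[0,0,0.1,0,0,0,1],[0,0,0.15,0,0,0,1],[0,0,0.15,0,0,0,1]]

```text
time_s: 15.25
eef_pos: [602.9, 186.1, 35.4]
eef_rot: [0.001, 0.01, 1.0, 0.001]
force: [-3.8, -0.6, 17.1]
grip_width: 0.008
grasp_force: 8.7
```

Call:
jog_arm:
  steps:
    - [[0,0,0.03,0,0,0,1],[0,0,0.03,0,0,0,1]]

```text
time_s: 15.5
eef_pos: [602.9, 186.2, 35.3]
eef_rot: [0.001, 0.01, 1.0, 0.001]
force: [-4.7, -0.4, 19.1]
grip_width: 0.005
grasp_force: 9.5
```

Call:
jog_arm:
  steps:
    - [[0,0,-1.0,0,0,0,1],[0,0,-2.0,0,0,0,1],[3.5,0,-2.0,0,0,0,1],[7.2,0,-2.0,0,0,0,1],[7.2,0,-1.6,0,0,0,1],[7.2,0,-1.2,0,0,0,1],[7.2,0,-1.0,0,0,0,1],[7.2,0,-1.0,0,0,0,1]]

```text
time_s: 16.5
eef_pos: [530.8, 187.0, 42.3]
eef_rot: [-0.0, 0.01, 1.0, 0.0]
force: [0.1, -0.1, 0.3]
grip_width: 0.005
grasp_force: 0.0
```

Call:
jog_arm:
  steps:
    - [[0,0,0.15,0,0,0,1],[0,0,0.3,0,0,0,1],[0,0,0.4,0,0,0,1],[0,0,0.4,0,0,0,1]]

```text
time_s: 17.0
eef_pos: [530.2, 187.3, 38.7]
eef_rot: [-0.0, 0.01, 1.0, 0.001]
force: [0.6, -0.6, 0.3]
grip_width: 0.004
grasp_force: 0.0
```

Call:
jog_arm:
  steps:
    - [[0,0,0.1,0,0,0,1],[0,0,0.15,0,0,0,1],[0,0,0.15,0,0,0,1]]

```text
time_s: 17.38
eef_pos: [530.2, 187.3, 37.2]
eef_rot: [0.0, 0.01, 1.0, 0.001]
force: [-0.0, -0.1, 0.7]
grip_width: 0.004
grasp_force: 0.0
```

Call:
jog_arm:
  steps:
    - [[0,0,0.1,0,0,0,1],[0,0,0.15,0,0,0,1],[0,0,0.15,0,0,0,1]]

```text
time_s: 17.75
eef_pos: [530.4, 187.4, 36.2]
eef_rot: [0.0, 0.01, 1.0, 0.001]
force: [-1.3, -1.0, 5.1]
grip_width: 0.008
grasp_force: 2.3
```

Call:
jog_arm:
  steps:
    - [[0,0,0.1,0,0,0,1],[0,0,0.15,0,0,0,1],[0,0,0.15,0,0,0,1]]

```text
time_s: 18.12
eef_pos: [530.5, 187.5, 35.4]
eef_rot: [0.0, 0.01, 1.0, 0.001]
force: [-3.0, -0.1, 11.5]
grip_width: 0.004
grasp_force: 5.9
```

Call:
jog_arm:
  steps:
    - [[0,0,0.08,0,0,0,1],[0,0,0.1,0,0,0,1],[0,0,0.1,0,0,0,1]]

```text
time_s: 18.5
eef_pos: [530.6, 187.6, 35.2]
eef_rot: [0.0, 0.01, 1.0, 0.001]
force: [-4.9, -1.9, 18.4]
grip_width: -0.0
grasp_force: 9.1
```

Call:
jog_arm:
  steps:
    - [[0,0,-2.5,0,0,0,1],[0,0,-5,0,0,0,1],[0,-4.2,-5.5,0,0,0,1],[0,-8.4,-5,0,0,0,1],[0,-8.4,-3,0,0,0,1],[0,-8.4,-1.4,0,0,0,1],[0,-8.4,-1.2,0,0,0,1],[0,-8.4,-1.1,0,0,0,1]]

```text
time_s: 19.5
eef_pos: [528.7, 103.9, 44.0]
eef_rot: [-0.0, 0.009, 1.0, 0.001]
force: [1.1, 0.4, 0.5]
grip_width: 0.006
grasp_force: 0.0
```

Call:
jog_arm:
  steps:
    - [[0,0,0.1,0,0,0,1],[0,0,0.2,0,0,0,1],[0,0,0.3,0,0,0,1],[0,0,0.3,0,0,0,1]]

```text
time_s: 20.0
eef_pos: [529.2, 103.6, 41.8]
eef_rot: [0.001, 0.01, 1.0, 0.001]
force: [-1.3, -0.4, 4.1]
grip_width: 0.003
grasp_force: 2.3
```

Call:
jog_arm:
  steps:
    - [[0,0,0.08,0,0,0,1],[0,0,0.15,0,0,0,1],[0,0,0.15,0,0,0,1]]

```text
time_s: 20.38
eef_pos: [528.4, 103.2, 39.5]
eef_rot: [-0.0, 0.01, 1.0, 0.001]
force: [-0.2, -0.8, -0.1]
grip_width: 0.002
grasp_force: 0.0
```

Call:
jog_arm:
  steps:
    - [[0,0,0.08,0,0,0,1],[0,0,0.15,0,0,0,1],[0,0,0.15,0,0,0,1]]

```text
time_s: 20.75
eef_pos: [528.5, 103.3, 37.9]
eef_rot: [-0.0, 0.01, 1.0, 0.001]
force: [-0.4, 0.2, 0.6]
grip_width: 0.004
grasp_force: 0.0
```

The resistance vanished unexpectedly, so I'll lift and look at the cover.

Call:
jog_arm:
  steps:
    - [[0,0,-5,0,0,0,1],[0.2,2,-10,0,0,0,1],[0.4,4,-16,0,0,0,-1],[0.4,4.2,-16,0,0,0,-1],[0.4,4.2,-16,0,0,0,-1],[0.4,4.2,-16,0,0,0,-1],[0.4,4.2,-16,0,0,0,-1],[0.4,4.2,-16,0,0,0,-1]]

```text
time_s: 21.75
eef_pos: [525.1, 144.7, 197.4]
eef_rot: [-0.001, 0.01, 1.0, 0.0]
force: [0.3, -1.2, -0.1]
grip_width: 0.633
grasp_force: 0.0
```

```bash
cat >> look.py <<'E'
def tilt(c,Y):
    Y=sorted(Y,key=lambda p:p[1]); Y=sorted(Y[:2],key=lambda p:p[0])+sorted(Y[2:],key=lambda p:p[0])
    K=((-1,-1),(-1,1),(1,-1),(1,1))
    def f(p):
        M=R.from_euler("xyz",p[3:]).as_matrix(); o=[]
        for (a,b),uv in zip(K,Y): o+=list(proj(c,p[:3]+M@[36*a,42*b,6])-uv)
        return o
    r=least_squares(f,[565,145,35,0,0,-.02]); M=R.from_euler("xyz",r.x[3:]).as_matrix()
    print("cover",r.x,"res",abs(r.fun).max()); print("corner underside z",{(60*a,42*b):round((r.x[:3]+M@[60*a,42*b,0])[2],1) for a,b in K})
E
python3 - <<'E'
from look import *
c,f=look("wp1.png"); save(c,"wp1c.png",(200,120,450,370),2.2)
Y=[x for x,a in blobs(c,(22,120,120),(35,255,255),80) if 180<x[0]<460 and 100<x[1]<400]
if len(Y)==4: tilt(c,Y)
E
```

```text
[[273.6 220.7]
 [377.6 220.4]
 [275.9 302.8]
 [374.4 302.5]] [(array([273. , 190.5]), np.int32(197)), (array([378.8, 190.9]), np.int32(196)), (array([276.8, 328.3]), np.int32(146)), (array([373.8, 327.9]), np.int32(167))]
[565.434 144.264  -0.02   27.77 ] [[-0.207 -0.17 ]
 [-0.164  0.176]
 [ 0.215 -0.175]
 [ 0.178  0.169]]
cover [565.421 144.239  27.807  -0.02   -0.     -0.024] res 0.12360115960393614
corner underside z {(-60, -42): np.float64(28.6), (-60, 42): np.float64(27.0), (60, -42): np.float64(28.7), (60, 42): np.float64(27.0)}
```

View pics/wp1c.png

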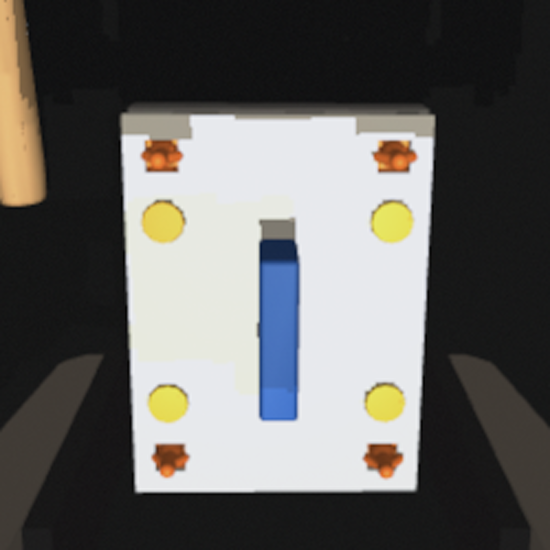

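The barbs of all four posts now show above the plate. The y = -42 side is still about 1.6 mm high, on its pins, so I'll press those pads to the firm stop.

Call:
jog_arm:
  steps:
    - [[-0.4,-4.2,6,0,0,0,1],[-0.4,-4.2,11,0,0,0,1],[-0.4,-4.2,13,0,0,0,1],[-0.4,-4.2,14.5,0,0,0,1],[-0.4,-4.2,15.5,0,0,0,1],[-0.4,-4.2,15.9,0,0,0,1],[-0.4,-4.2,16.05,0,0,0,1],[-0.4,-4.2,16.05,0,0,0,1]]

```text
time_s: 22.8
eef_pos: [529.0, 103.5, 38.2]
eef_rot: [0.001, 0.01, 1.0, 0.001]
force: [1.2, 0.4, -0.8]
grip_width: 0.005
grasp_force: 0.0
```

Call:
jog_arm:
  steps:
    - [[0,0,0.08,0,0,0,1],[0,0,0.16,0,0,0,1],[0,0,0.2,0,0,0,1],[0,0,0.2,0,0,0,1]]

```text
time_s: 23.3
eef_pos: [528.9, 103.4, 36.0]
eef_rot: [0.0, 0.01, 1.0, 0.001]
force: [0.2, -0.6, 4.9]
grip_width: 0.004
grasp_force: 2.4
```

Call:
jog_arm:
  steps:
    - [[0,0,0.08,0,0,0,1],[0,0,0.14,0,0,0,1],[0,0,0.14,0,0,0,1]]

```text
time_s: 23.68
eef_pos: [528.9, 103.4, 35.1]
eef_rot: [0.0, 0.01, 1.0, 0.001]
force: [-2.6, -0.5, 10.1]
grip_width: 0.004
grasp_force: 5.1
```

Call:
jog_arm:
  steps:
    - [[0,0,0.08,0,0,0,1],[0,0,0.12,0,0,0,1],[0,0,0.12,0,0,0,1]]

```text
time_s: 24.05
eef_pos: [529.0, 103.3, 34.8]
eef_rot: [0.0, 0.01, 1.0, 0.001]
force: [-4.6, -1.6, 18.3]
grip_width: 0.004
grasp_force: 9.2
```

Firm. Now pad (+36,-42): up slightly, 7.2 cm along.

Call:
jog_arm:
  steps:
    - [[0,0,-1.0,0,0,0,1],[0,0,-2.0,0,0,0,1],[-3.5,0,-2.0,0,0,0,1],[-7.2,0,-2.0,0,0,0,1],[-7.2,0,-1.2,0,0,0,1],[-7.2,0,-0.7,0,0,0,1],[-7.2,0,-0.5,0,0,0,1],[-7.2,0,-0.5,0,0,0,1]]

```text
time_s: 25.05
eef_pos: [599.8, 102.0, 37.9]
eef_rot: [-0.0, 0.01, 1.0, 0.001]
force: [-0.1, 0.1, 0.0]
grip_width: 0.004
grasp_force: 0.0
```

Call:
jog_arm:
  steps:
    - [[0,0,0.08,0,0,0,1],[0,0,0.15,0,0,0,1],[0,0,0.15,0,0,0,1]]

```text
time_s: 25.42
eef_pos: [600.6, 101.9, 36.6]
eef_rot: [0.0, 0.01, 1.0, 0.001]
force: [0.3, 0.4, 0.1]
grip_width: 0.004
grasp_force: 0.0
```

Call:
jog_arm:
  steps:
    - [[0,0,0.08,0,0,0,1],[0,0,0.18,0,0,0,1],[0,0,0.18,0,0,0,1]]

```text
time_s: 25.8
eef_pos: [600.7, 101.9, 35.1]
eef_rot: [0.0, 0.01, 1.0, 0.001]
force: [-0.8, -0.7, 3.1]
grip_width: 0.005
grasp_force: 1.9
```

Call:
jog_arm:
  steps:
    - [[0,0,0.08,0,0,0,1],[0,0,0.15,0,0,0,1],[0,0,0.15,0,0,0,1]]

```text
time_s: 26.18
eef_pos: [600.8, 101.9, 34.9]
eef_rot: [0.0, 0.01, 1.0, 0.001]
force: [-4.3, -0.4, 13.1]
grip_width: 0.006
grasp_force: 6.8
```

Call:
jog_arm:
  steps:
    - [[0,0,0.06,0,0,0,1],[0,0,0.06,0,0,0,1]]

```text
time_s: 26.42
eef_pos: [600.8, 101.9, 34.8]
eef_rot: [0.0, 0.01, 1.0, 0.001]
force: [-5.8, -1.1, 17.2]
grip_width: 0.006
grasp_force: 8.7
```

Firm. A second round on the +42 pads for certainty, since they stopped 0.4 mm higher.

Call:
jog_arm:
  steps:
    - [[0,0,-2.5,0,0,0,1],[0,0,-5,0,0,0,1],[0,4.2,-5.5,0,0,0,1],[0,8.4,-5,0,0,0,1],[0,8.4,-2,0,0,0,1],[0,8.4,-1,0,0,0,1],[0,8.4,-0.6,0,0,0,1],[0,8.4,-0.4,0,0,0,1],[0,8.4,-0.4,0,0,0,1]]

```text
time_s: 27.55
eef_pos: [602.8, 185.5, 37.4]
eef_rot: [0.001, 0.01, 1.0, 0.001]
force: [0.6, 0.1, 0.7]
grip_width: 0.007
grasp_force: 0.0
```

Call:
jog_arm:
  steps:
    - [[0,0,0.08,0,0,0,1],[0,0,0.16,0,0,0,1],[0,0,0.2,0,0,0,1],[0,0,0.2,0,0,0,1]]

```text
time_s: 28.05
eef_pos: [602.4, 185.9, 35.1]
eef_rot: [0.0, 0.01, 1.0, 0.001]
force: [-0.8, -1.1, 2.5]
grip_width: -0.0
grasp_force: 1.3
```

Call:
jog_arm:
  steps:
    - [[0,0,0.08,0,0,0,1],[0,0,0.16,0,0,0,1],[0,0,0.2,0,0,0,1],[0,0,0.2,0,0,0,1]]

```text
time_s: 28.55
eef_pos: [602.5, 186.0, 34.8]
eef_rot: [0.0, 0.01, 1.0, 0.001]
force: [-4.3, -1.5, 14.9]
grip_width: 0.005
grasp_force: 7.6
```

Call:
jog_arm:
  steps:
    - [[0,0,0.04,0,0,0,1],[0,0,0.04,0,0,0,1]]

```text
time_s: 28.8
eef_pos: [602.5, 186.0, 34.7]
eef_rot: [0.0, 0.01, 1.0, 0.001]
force: [-6.1, -2.2, 18.0]
grip_width: 0.004
grasp_force: 8.8
```

Call:
jog_arm:
  steps:
    - [[0,0,-1.0,0,0,0,1],[0,0,-2.0,0,0,0,1],[3.5,0,-2.0,0,0,0,1],[7.2,0,-2.0,0,0,0,1],[7.2,0,-1.0,0,0,0,1],[7.2,0,-0.5,0,0,0,1],[7.2,0,-0.3,0,0,0,1],[7.2,0,-0.2,0,0,0,1],[7.2,0,-0.2,0,0,0,1]]

```text
time_s: 29.92
eef_pos: [531.3, 187.1, 34.9]
eef_rot: [0.0, 0.01, 1.0, 0.001]
force: [-0.9, -0.7, 5.7]
grip_width: 0.005
grasp_force: 3.0
```

Call:
jog_arm:
  steps:
    - [[0,0,0.08,0,0,0,1],[0,0,0.15,0,0,0,1],[0,0,0.18,0,0,0,1],[0,0,0.18,0,0,0,1]]

```text
time_s: 30.42
eef_pos: [531.4, 187.1, 34.7]
eef_rot: [0.0, 0.01, 1.0, 0.001]
force: [-5.3, -2.2, 19.1]
grip_width: 0.005
grasp_force: 9.7
```

Call:
jog_arm:
  steps:
    - [[0,0,-5,0,0,0,1],[-0.2,-2,-10,0,0,0,1],[0.4,-4,-16,0,0,0,-1],[0.4,-4.2,-16,0,0,0,-1],[0.4,-4.2,-16,0,0,0,-1],[0.4,-4.2,-16,0,0,0,-1],[0.4,-4.2,-16,0,0,0,-1],[0.4,-4.2,-16,0,0,0,-1]]

```text
time_s: 31.42
eef_pos: [525.1, 145.3, 191.6]
eef_rot: [-0.001, 0.01, 1.0, 0.0]
force: [0.1, -0.3, 0.1]
grip_width: 0.636
grasp_force: 0.0
```

```bash
python3 - <<'E'
from look import *
c,f=look("wp2.png")
Y=[x for x,a in blobs(c,(22,120,120),(35,255,255),80) if 180<x[0]<460 and 100<x[1]<400]
if len(Y)==4: tilt(c,Y)
E
```

```text
[[272.1 222. ]
 [377.8 222.2]
 [274.4 305.1]
 [374.3 305.5]] [(array([271.4, 191.5]), np.int32(214)), (array([378.8, 192.1]), np.int32(196)), (array([275.2, 330.9]), np.int32(168)), (array([373.6, 331.3]), np.int32(175))]
[565.36  144.324  -0.023  27.257] [[-0.085 -0.162]
 [-0.1    0.163]
 [ 0.089 -0.002]
 [ 0.107  0.001]]
cover [565.351 144.316  27.278  -0.007   0.     -0.025] res 0.14623972464812596
corner underside z {(-60, -42): np.float64(27.6), (-60, 42): np.float64(27.0), (60, -42): np.float64(27.5), (60, 42): np.float64(27.0)}
```

```bash
python3 -c "
from rig import manip
print(manip.sign_off())"
```

```text
the job is handed in; nothing more can be done
None
```

The white cover is clicked onto all four posts and pressed to a firm stop at each corner (17–19 N, all within 0.1 mm in height); the last look showed it level, the gripper is clear, and the job is handed in, though no verdict came back.

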